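# Open a tight jar of shoe cream in the holding block

### The job

Stand the square jar of shoe cream in the square recess of the wooden block, fully home and with its cap still on, so that the block keeps it from turning. Then unscrew the tight cap (anticlockwise seen from above) until its threads let go, leaving the jar seated, and finish while still holding the cap in the gripper, level, over the open jar and about 2 cm above its mouth. Leave the brush, the flat tin and the round bottle where they are.

Things in the scene. Friction and masses are not known exactly. Their poses are not given: they have to be found in the camera images.
- jar: Dark brown glass jar, the only square one, loose, cap on; 240 g within a third. Body 50 x 50 mm, 55 mm tall, pale labels; flat shoulder at 55 mm, then a round neck. Origin: centre of underside, z up, x and y square to its sides (any quarter turn fits the recess). 90 mm tall with cap; can be carried by the cap.
- cap: Aluminium screw cap, 55 mm diameter, 26 mm tall, 30 g. Origin: centre of its lower edge, z up; at the start 64 to 65 mm above the jar's underside, 9 mm above its shoulder (room for fingertips). Takes up to about 0.4 N m; comes free 48 to 62 degrees anticlockwise of its start, the jar held; 70 is surely free, a stop follows at 76 to 87. Freed, it lifts straight off.
- jar_mouth (a point): Centre of the jar's glass rim, on the jar's axis, 84 mm above its underside. A rubber seal disc in it stands up to 4 mm higher when the cap is off.
- block: Wooden holding block fixed to the bench, 130 x 130 mm, 40 mm tall. In the middle of its top a square recess, 53 x 53 mm, 20 mm deep, edges chamfered 2 mm, sides parallel to the block's. Origin: centre of the block's underside, axes parallel to its sides, z up.
- recess_floor (a point): Centre of the recess's floor, 20 mm above the bench and 20 mm below the block's top; the jar's origin comes here when it is home.
- brush: Bystander: wooden shoe brush, black bristles down, 52 x 150 mm, 40 mm tall, origin centre of its underside.
- tin: Bystander: flat round steel polish tin, 84 mm across, 24 mm tall, origin centre of its underside.
- bottle: Bystander: round white bottle with black cap, 56 mm across, 120 mm tall, origin centre of its underside.
Not all that is in view belongs to the job. Several things have the shape of the cap; the one meant has the colours described above. Of the things shaped like the block, the wooden one is meant.

How it is judged:
On the way, in this order (a step that is already met when the one before it is completed fails the run):
1. the jar stands home in the recess with its cap still on (z of jar in the frame of recess_floor below 0.004 m and horizontal distance between jar and recess_floor below 0.006 m and angle between jar's own z axis and vertical below 0.08 rad and z of cap in the frame of jar below 0.068 m and horizontal distance between cap and jar below 0.008 m), for 0.2 s.
2. the cap is clear of the threads while the jar stays home (z of cap in the frame of jar above 0.075 m and z of jar in the frame of recess_floor below 0.005 m and horizontal distance between jar and recess_floor below 0.006 m), for 0.2 s.
At the end, for the whole second after the job is handed in: The gripper holds the cap still and level (within 11 degrees), its lower edge 6 to 45 mm above the jar's rim and within 20 mm sideways of the jar's axis, not touching the jar; the jar stands upright and home in the recess (within 4 mm of the floor, 6 mm sideways) (z of cap in the frame of jar_mouth between 0.006 and 0.045 m and horizontal distance between cap and jar_mouth below 0.02 m and angle between cap's own z axis and vertical below 0.2 rad and contact force between the fingers and cap above 1 N and contact force between cap and jar below 0.1 N and linear speed of each of cap, jar below 0.02 m/s and z of jar in the frame of recess_floor below 0.004 m and horizontal distance between jar and recess_floor below 0.006 m and angle between jar's own z axis and vertical below 0.08 rad); the arm keeps its last pose, push and grip.
It fails at once if the brush was moved by more than 3 cm (distance of brush from where it was at the start of the episode above 0.03 m).
It fails at once if the tin was moved by more than 3 cm (distance of tin from where it was at the start of the episode above 0.03 m).
It fails at once if the bottle was moved or knocked by more than 3 cm (distance of bottle from where it was at the start of the episode above 0.03 m).
It fails at once if the jar was tipped over (angle between jar's own z axis and vertical above 0.6 rad).
It also fails if it takes over 48 s, if anything falls off the work surface, if the arm or the gripper's body presses on something with over 40 N, if the wrist force passes 120 N, or if a joint passes its speed limit or range.

### The arm

A 6-joint arm with a two-finger parallel gripper is mounted at the origin on the work surface. World frame = base frame: x ahead of the robot, y to its left, z up, the work surface at z = 0. Lengths are in m, angles in rad, forces in N, time in s.
With the tool pointing down it reaches from about 0.375 to 0.9 m from the base axis. Payload 3.1 kg.
Tool frame: the origin (TCP) lies on the centre line of the jaws, within the pads' length; the fingertips stand robot.tip_reach ahead of it and the grasp point (between the pads) lies 8 mm behind it (robot.tip_reach is the distance from the TCP to the fingertips, in m); z points along the fingers, y is the line along which they close (so a half turn about z gives the same grasp; the last joint's range is limited). The gripper opens to 87 mm and grips with 3 to 60 N. Pads are 19 mm wide; open, the fingers measure 117 mm over their backs; the gripper's body (75 mm by 190 mm) begins 51 mm behind the grasp point.
Start: joints at [0.997, 0.527, 1.433, -0, 1.181, -0.178], TCP at [0.241, 0.577, 0.234] pointing down, gripper open.
Joint ranges: [-3.08, 3.08], [-0.75, 2.2], [0.22, 2.44], [-1.43, 4.57], [0, 2.65], [-2.85, 2.85]. Speed limits (rad/s): [2.79, 2.79, 3.14, 3.14, 3.14, 3.14].

### API

Orientations are given as a unit quaternion [x, y, z, w].
In Python, from rig import robot gives the robot as it stands.
- The arm moves only by the tool jog_arm, never from a script. Its argument "motion" is one flat list of numbers, 7 for each row, row after row: the shift along the tool's x, y, z scaled (see below), then the turn, a rotation vector about the tool's x, y, z scaled (see below), then the gripper's target within -1 to 1 (shut at 1, half-way at 0, fully open at -1). In form: [x, y, z, rx, ry, rz, hand, x, y, z, rx, ry, rz, hand, ...]. A call has 1 to 12 rows; each row shifts and turns the commanded pose from where the row before left it, along the tool's axes as they then stand; what a row does not reach is not made up. The controller multiplies each number of a shift by 4 cm and each number of a turn by 4 degrees. A row lasts 1/8 s, in which the tool goes at most 62.5 mm and 10.7 degrees, less where a joint would pass 70% of its speed; a pose out of reach is approached as far as the arm can. A call with a number of a shift or a turn outside -1 to 1 is refused whole. A call with a gripper value outside its range is refused whole. The fingers move at their own pace and stop on an object; "grip_force" is the grip in N (left out, the last holds). Time passes only in rows, so rows that do not move let the fingers close. It gives the time, the measured TCP pose, the force, the opening and the grip force at its end, in the units of the state.
- robot.get_obs(): the state, without advancing time (a new reading comes with each control period).
- robot.camera(name): name is "scene" or "top"; returns the picture (400x640x3 uint8, blue, green, red); there is no depth.
- robot.calibration(name): a dict with "fx", "fy", "cx", "cy" (pixels), "dist_coeffs" ([k1, k2, p1, p2, k3] as OpenCV has them; the pictures are not rectified), "R" (3x3) and "t" (3): a world point X has camera coordinates R X + t. Camera axes: x right, y down, z forward; pixel columns grow to the right and rows downward; lengths in m; the calibration is good to about 2 mm. A picture is of the moment at which its call begins. calibration takes no time and is no camera call.
- robot.hand_in(): hands the job in; it is judged then, once.
The state is a dict: "time": time; "q": joint angles; "joint_velocities": joint speeds; "joint_torque": joint torques, N m; "position": TCP position; "tool_rot": TCP orientation; "ft_force": force on the tool from outside, world axes, zero at the start; "moment": the same for the moment, N m; "grip_width": finger opening in m; "grip_force": force on a finger pad.
Only numpy, scipy, OpenCV 4.12 (cv2) and the standard library are available. Lean on these libraries where they do the work, as an engineer would, in place of code of your own. Each camera call takes 0.05 s, during which the arm holds its last target. There are 200 camera calls.

## Working session

There is one attempt and no reset: what is moved stays moved. The work goes in short steps, Python scripts to look and compute and a tool call to move; the robot and the scene stay as the last step left them, time stands still between calls to the robot, and variables do not carry over. Pictures are saved under pics/ and viewed, at most 10 in all, crops included, and the job is handed in when it is done.

Besides the shell and the picture viewer there is one more tool, called as name(argument=value, ...) on one line, values as JSON. jog_arm: Moves the arm, as the interface text tells. Shifts and turns lie within -1 to 1; 1 stands for 4 cm of shift or 4 degrees of turn. Its arguments: {"type":"object","properties":{"motion":{"type":"array","items":{"type":"number"}},"grip_force":{"type":"number"}},"required":["motion"]}

```bash
mkdir -p pics; ls; python3 - <<'E'
from rig import robot
import cv2
o=robot.get_obs(); print({k:(o[k] if not hasattr(o[k],'round') else o[k]) for k in o}); print(robot.tip_reach)
for n in("scene","top"):
    cv2.imwrite(f"pics/{n}0.png",robot.camera(n)); print(robot.calibration(n))
E
```

```text
pics
{'time': 0.0, 'q': array([ 9.96467153e-01,  5.28447257e-01,  1.43390740e+00, -2.02744714e-05,
        1.18135726e+00, -1.78521749e-01]), 'joint_velocities': array([ 5.41274226e-04, -3.40667030e-04,  1.19674928e-03,  5.16985537e-05,
       -1.61784706e-03,  2.05712181e-03]), 'joint_torque': array([ 2.03412594e-03, -4.40035772e+01, -1.76601523e+01,  6.35379413e-02,
        5.81884885e-02, -1.37436159e-04]), 'position': array([0.24057384, 0.57608358, 0.23258159]), 'tool_rot': array([ 1.96610501e-01,  9.80481100e-01, -9.88887639e-04, -3.80801558e-04]), 'ft_force': array([ 0.78073507,  0.0215002 , -0.2369682 ]), 'moment': array([ 0.00377913, -0.03631455,  0.01382195]), 'grip_force': 0.0, 'grip_width': 0.08723103190194831}
0.011
{'fx': 513.8673601557728, 'fy': 513.8673601557728, 'cx': 307.5129110605149, 'cy': 198.74932586229957, 'dist_coeffs': array([-0.16997596,  0.        ,  0.        ,  0.        ,  0.        ]), 'R': array([[ 0.82858009,  0.55984897, -0.00491668],
       [ 0.36818084, -0.55148379, -0.74853758],
       [-0.42177946,  0.6184131 , -0.66307415]]), 't': array([-0.48968797, -0.12129905,  1.21292373])}
{'fx': 446.06428273132104, 'fy': 446.06428273132104, 'cx': 313.40599618390496, 'cy': 206.8053789471733, 'dist_coeffs': array([-0.07393799,  0.        ,  0.        ,  0.        ,  0.        ]), 'R': array([[ 2.35523110e-04, -9.99708017e-01, -2.41624590e-02],
       [-9.94444889e-01,  2.30915287e-03, -1.05233221e-01],
       [ 1.05258290e-01,  2.40530187e-02, -9.94153984e-01]]), 't': array([0.03587735, 0.55857933, 0.95095926])}
```

View pics/top0.png

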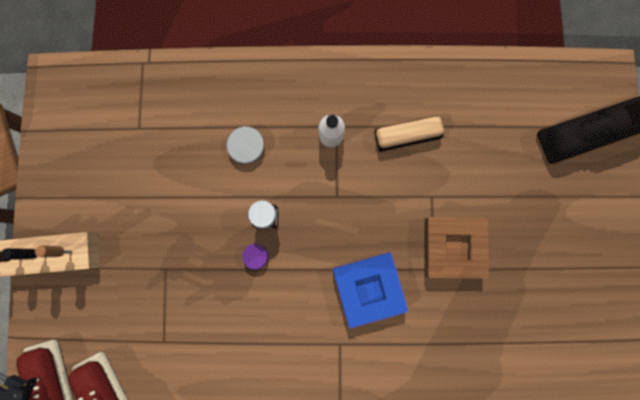

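View pics/scene0.png

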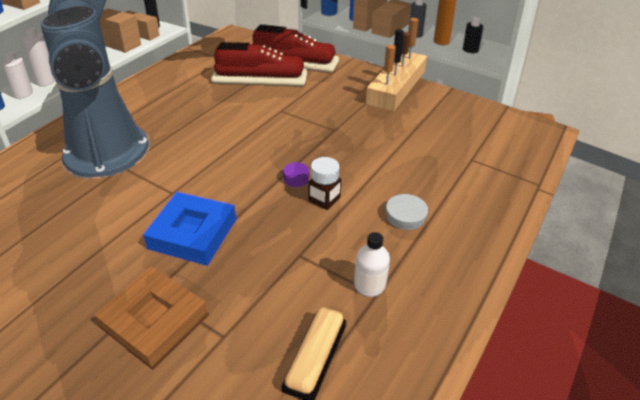

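The top view shows the jar's silver cap near (262,214), a purple decoy cap at (255,257), the wooden block with its recess near (458,247), and a blue decoy block at (370,290). The tin, bottle and brush are at (245,145), (331,130) and (409,134). Next I'll enlarge crops of the jar and the block.

```bash
python3 - <<'E'
import cv2,numpy as np
t=cv2.imread("pics/top0.png");s=cv2.imread("pics/scene0.png")
def c(im,u,v,w,h,k): return cv2.resize(im[v:v+h,u:u+w],None,fx=k,fy=k,interpolation=cv2.INTER_CUBIC)
a=c(t,232,190,65,90,6); b=c(t,418,205,80,90,5)   # 390x540, 400x450
b=cv2.copyMakeBorder(b,0,90,0,0,cv2.BORDER_CONSTANT)
cv2.imwrite("pics/c1.png",np.hstack([a,b]))
a=c(s,275,145,75,70,5); b=c(s,90,260,125,110,3)
a=cv2.copyMakeBorder(a,0,0,0,0,cv2.BORDER_CONSTANT);b=cv2.copyMakeBorder(b,0,20,0,0,cv2.BORDER_CONSTANT)
cv2.imwrite("pics/c2.png",np.hstack([a,b]))
E
```

```text
(no output)
```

View pics/c1.png

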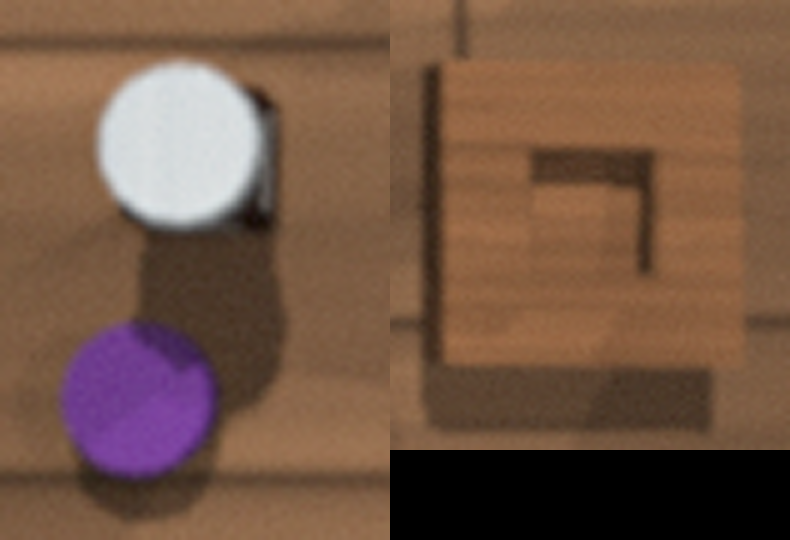

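View pics/c2.png

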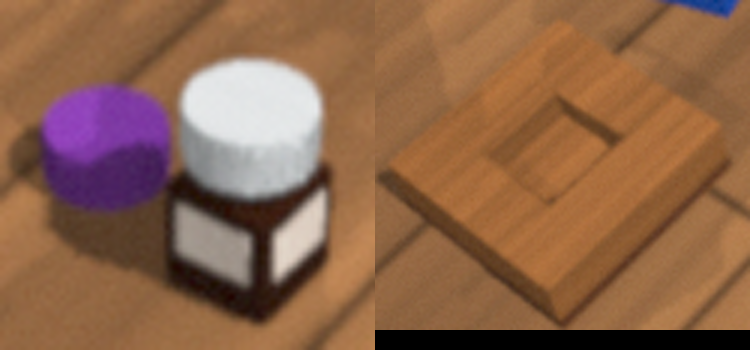

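In the top crop the cap centre is at (180,145), which is pixel (261.6,213.8). The block's top corners are at crop (442,60), (740,62), (744,364) and (442,362). In the scene crop, the jar's lower corners are at about (170,278), (260,322) and (326,258), and its shoulder corners at about (168,172) and (330,165).

```bash
cat > h.py <<'E'
import numpy as np,cv2
from rig import robot
def px(x,y,k,u0,v0): return (u0+(x+.5)/k-.5, v0+(y+.5)/k-.5)
def back(n,uv,z):
    c=robot.calibration(n);K=np.array([[c['fx'],0,c['cx']],[0,c['fy'],c['cy']],[0,0,1]])
    p=cv2.undistortPoints(np.array([[uv]],float),K,c['dist_coeffs'])[0,0]
    R=np.array(c['R']);d=R.T@np.array([p[0],p[1],1]);o=-R.T@np.array(c['t'])
    return (o+d*(z-o[2])/d[2]).round(4)
def proj(n,P):
    c=robot.calibration(n);K=np.array([[c['fx'],0,c['cx']],[0,c['fy'],c['cy']],[0,0,1]])
    R=np.array(c['R']);return cv2.projectPoints(np.array(P,float),cv2.Rodrigues(R)[0],np.array(c['t'],float),K,c['dist_coeffs'])[0][:,0]
E
python3 - <<'E'
from h import *
T=lambda x,y:px(x,y,6,232,190); B=lambda x,y:px(x-390,y,5,418,205)
S=lambda x,y:px(x,y,5,275,145); D=lambda x,y:px(x-375,y,3,90,260)
print("cap top",back("top",T(180,145),.0905),[back("top",T(*q),.0905)[:2] for q in((97,145),(263,145),(180,60),(180,230))])
print("cap scene",back("scene",S(251,104),.0905))
print("purple",back("top",T(138,400),.026))
c=[back("top",B(*q),.04) for q in((442,60),(740,62),(744,364),(442,362))];print("blk",np.mean(c,0),[np.linalg.norm(c[i]-c[i-1]).round(3) for i in range(4)])
for i in range(4):
    d=c[i]-c[i-1];print(np.degrees(np.arctan2(d[1],d[0])))
c=[back("scene",D(*q),.04) for q in((388,165),(560,20),(726,130),(548,292))];print("blk sc",np.mean(c,0),[np.linalg.norm(c[i]-c[i-1]).round(3) for i in range(4)])
for i in range(4):
    d=c[i]-c[i-1];print(np.degrees(np.arctan2(d[1],d[0])))
b=[back("scene",S(*q),0) for q in((170,278),(260,322),(326,258))];t=[back("scene",S(*q),.055) for q in((168,172),(262,225),(330,165))]
for c in(b,t):
    print("jar",c,(c[0]+c[2])/2)
    for i in(1,2):
        d=c[i]-c[i-1];print(np.linalg.norm(d),np.degrees(np.arctan2(d[1],d[0])))
print("rec",[back("top",B(*q),.04) for q in((531,148),(653,148),(653,273),(531,273))])
for n,q in(("tin",(245,145)),("bot",(332,122)),("brush",(409,133))):print(n,back("top",q,{"tin":.024,"bot":.12,"brush":.04}[n]))
E
```

```text
cap top [0.538  0.141  0.0905] [array([0.5381, 0.1698]), array([0.538 , 0.1123]), array([0.5675, 0.1413]), array([0.5087, 0.1406])]
cap scene [0.5402 0.1368 0.0905]
purple [0.4502 0.1645 0.026 ]
blk [ 0.469975 -0.277275  0.04    ] [np.float64(0.13), np.float64(0.131), np.float64(0.13), np.float64(0.131)]
-1.3240118774895622
-90.5268428938425
178.72501662594456
89.25423181871136
blk sc [ 0.4727 -0.2822  0.04  ] [np.float64(0.13), np.float64(0.13), np.float64(0.134), np.float64(0.129)]
178.98874436820353
88.93826926036749
-1.3242750722083483
-92.75803739963767
jar [array([0.5141, 0.1178, 0.    ]), array([0.5598, 0.1158, 0.    ]), array([0.5615, 0.1646, 0.    ])] [0.5378 0.1412 0.    ]
0.04574374274149413 -2.5058749554137965
0.048829601677670885 88.00484728026952
jar [array([0.5123, 0.1195, 0.055 ]), array([0.5613, 0.1128, 0.055 ]), array([0.5642, 0.1595, 0.055 ])] [0.53825 0.1395  0.055  ]
0.049455939987022836 -7.786036896115481
0.046789956187198986 86.44658088021852
rec [array([ 0.4973, -0.2512,  0.04  ]), array([ 0.4971, -0.3044,  0.04  ]), array([ 0.4433, -0.3027,  0.04  ]), array([ 0.4436, -0.2498,  0.04  ])]
tin [0.7001 0.1902 0.024 ]
bot [ 0.723  -0.0048  0.12  ]
brush [ 0.7215 -0.1768  0.04  ]
```

Both views agree once a small bias between the cameras is allowed for. The jar is at about (0.538, 0.140) with yaw −2.5°, and the block at about (0.471, −0.279) with yaw −1°. I'll turn the tool to yaw 90° (closing along world x), then move over the jar.

jog_arm(motion=[0, 0, 0, 0, 0, 1, -1, 0, 0, 0, 0, 0, 1, -1, 0, 0, 0, 0, 0, 1, -1, 0, 0, 0, 0, 0, 1, -1, 0, 0, 0, 0, 0, 1, -1, 0, 0, 0, 0, 0, 1, -1, 0, 0, 0, 0, 0, 1, -1, 0, 0, 0, 0, 0, 1, -1, 0, 0, 0, 0, 0, 1, -1, 0, 0, 0, 0, 0, 1, -1, 0, 0, 0, 0, 0, 1, -1, 0, 0, 0, 0, 0, 1, -1])

```text
time: 1.6
position: [0.2407, 0.5763, 0.2329]
tool_rot: [0.579, 0.815, -0.001, 0.0]
ft_force: [-0.0, 0.1, 0.6]
grip_width: 0.0872
grip_force: 0.0
```

jog_arm(motion=[0, 0, 0, 0, 0, 1, -1, 0, 0, 0, 0, 0, 1, -1, 0, 0, 0, 0, 0, 1, -1, 0, 0, 0, 0, 0, 1, -1, 0, 0, 0, 0, 0, 0.8, -1, 0, 0, 0, 0, 0, 0, -1])

```text
time: 2.35
position: [0.2407, 0.5764, 0.233]
tool_rot: [0.706, 0.708, -0.001, 0.0]
ft_force: [-0.0, 0.5, -0.3]
grip_width: 0.0871
grip_force: 0.0
```

jog_arm(motion=[-0.99, 0.68, 0, 0, 0, 0, -1, -0.99, 0.68, 0, 0, 0, 0, -1, -0.99, 0.68, 0, 0, 0, 0, -1, -0.99, 0.68, 0, 0, 0, 0, -1, -0.99, 0.68, 0, 0, 0, 0, -1, -0.99, 0.68, 0, 0, 0, 0, -1, -0.99, 0.68, 0, 0, 0, 0, -1, -0.99, 0.68, 0, 0, 0, 0, -1, -0.99, 0.68, 0, 0, 0, 0, -1, -0.99, 0.68, 0, 0, 0, 0, -1, -0.99, 0.68, 0, 0, 0, 0, -1, 0, 0, 0, 0, 0, 0, -1])

```text
time: 3.85
position: [0.5433, 0.1389, 0.2334]
tool_rot: [0.708, 0.707, 0.0, 0.001]
ft_force: [-0.2, 0.1, -0.7]
grip_width: 0.0871
grip_force: 0.0
```

jog_arm(motion=[0.04, -0.11, 0.9, 0, 0, 0, -1, 0, 0, 0.9, 0, 0, 0, -1, 0, 0, 0.9, 0, 0, 0, -1, 0, 0, 0.9, 0, 0, 0, -1, 0, 0, 0.45, 0, 0, 0, -1, 0, 0, 0, 0, 0, 0, -1, 0, 0, 0, 0, 0, 0, -1])

```text
time: 4.72
position: [0.5368, 0.1439, 0.0722]
tool_rot: [0.706, 0.708, 0.0, 0.0]
ft_force: [-0.0, 0.0, -0.0]
grip_width: 0.0871
grip_force: 0.0
```

jog_arm(motion=[-0.1, 0.03, 0.02, 0, 0, 0, -1, 0, 0, 0, 0, 0, 0, -1, 0, 0, 0, 0, 0, 0, -1])

```text
time: 5.1
position: [0.5382, 0.1392, 0.0713]
tool_rot: [0.706, 0.708, 0.0, 0.0]
ft_force: [-0.0, -0.9, -0.1]
grip_width: 0.0874
grip_force: 0.0
```

```bash
python3 - <<'E'
from h import *
o=robot.get_obs();print(o['position'],o['tool_rot'])
im=[robot.camera(n) for n in("top","scene")]
for n in("top","scene"):print(n,proj(n,[o['position'],[.538,.14,.0905]]))
a=cv2.resize(im[0][170:270,210:310],None,fx=4,fy=4,interpolation=cv2.INTER_CUBIC)
b=cv2.resize(im[1][110:210,270:370],None,fx=4,fy=4,interpolation=cv2.INTER_CUBIC)
cv2.imwrite("pics/g1.png",np.hstack([a,b]))
E
```

```text
[0.53816785 0.13919364 0.0712608 ] [7.06465786e-01 7.07747046e-01 3.58369881e-04 2.90050476e-04]
top [[263.69369266 214.49586083]
 [262.04933222 213.75716679]]
scene [[324.45311867 172.05912506]
 [324.76196361 164.18828988]]
```

View pics/g1.png

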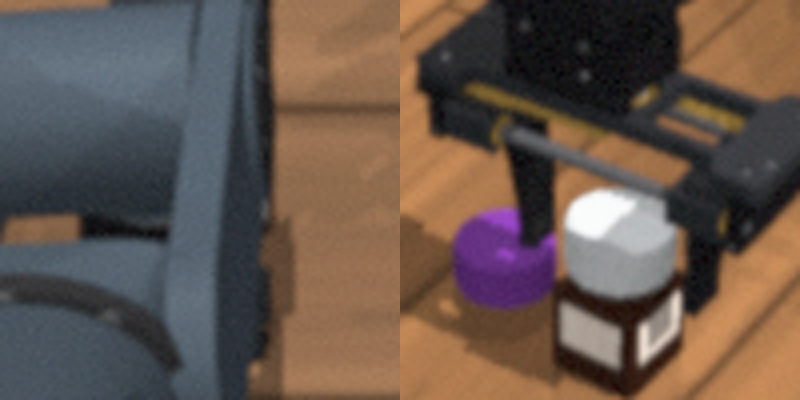

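The scene crop shows the fingers on either side of the silver cap, with the left tip at crop (535,245) and the right tip at (700,310). The purple cap lies clear below. Closing now, then a small lift.

jog_arm(motion=[0, 0, 0, 0, 0, 0, 1, 0, 0, 0, 0, 0, 0, 1, 0, 0, 0, 0, 0, 0, 1, 0, 0, 0, 0, 0, 0, 1, 0, 0, 0, 0, 0, 0, 1, 0, 0, 0, 0, 0, 0, 1, 0, 0, 0, 0, 0, 0, 1, 0, 0, 0, 0, 0, 0, 1], grip_force=45)

```text
time: 6.2
position: [0.5384, 0.1393, 0.0709]
tool_rot: [0.706, 0.708, 0.0, 0.0]
ft_force: [1.3, 0.2, 0.2]
grip_width: 0.0544
grip_force: 45.0
```

jog_arm(motion=[0, 0, -0.5, 0, 0, 0, 1, 0, 0, -1, 0, 0, 0, 1, 0, 0, -1, 0, 0, 0, 1, 0, 0, -0.5, 0, 0, 0, 1, 0, 0, 0, 0, 0, 0, 1])

```text
time: 6.82
position: [0.5375, 0.1393, 0.1915]
tool_rot: [0.706, 0.708, 0.0, 0.0]
ft_force: [0.7, -0.0, -2.7]
grip_width: 0.0544
grip_force: 45.0
```

jog_arm(motion=[-0.5, -0.08, 0, 0, 0, 0, 1, -0.95, -0.15, 0, 0, 0, 0, 1, -0.95, -0.15, 0, 0, 0, 0, 1, -0.95, -0.15, 0, 0, 0, 0, 1, -0.95, -0.15, 0, 0, 0, 0, 1, -0.95, -0.15, 0, 0, 0, 0, 1, -0.95, -0.15, 0, 0, 0, 0, 1, -0.95, -0.15, 0, 0, 0, 0, 1, -0.95, -0.15, 0, 0, 0, 0, 1, -0.95, -0.15, 0, 0, 0, 0, 1, -0.95, -0.15, 0, 0, 0, 0, 1, -0.45, -0.08, 0, 0, 0, 0, 1])

```text
time: 8.32
position: [0.4703, -0.2807, 0.189]
tool_rot: [0.707, 0.707, -0.0, -0.002]
ft_force: [-0.5, 0.7, -3.2]
grip_width: 0.0544
grip_force: 45.0
```

jog_arm(motion=[0, 0, 0.7, 0, 0, -0.37, 1, 0, 0, 0, 0, 0, 0, 1, 0, 0, 0, 0, 0, 0, 1, 0, 0, 0, 0, 0, 0, 1])

```text
time: 8.82
position: [0.4728, -0.2787, 0.1635]
tool_rot: [0.697, 0.717, 0.0, 0.001]
ft_force: [0.1, -0.0, -4.0]
grip_width: 0.0543
grip_force: 45.0
```

```bash
python3 - <<'E'
from h import *
o=robot.get_obs();print(o['position'],o['tool_rot'],o['ft_force'])
im=[robot.camera(n) for n in("top","scene")]
cv2.imwrite("pics/f_top.png",im[0]);cv2.imwrite("pics/f_scene.png",im[1])
p=o['position']
for n in("top","scene"):print(n,proj(n,[p,[p[0],p[1],p[2]-.071]]))
a=cv2.resize(im[1][230:380,70:230],None,fx=5,fy=5,interpolation=cv2.INTER_CUBIC)[:600]
a=cv2.resize(im[1][250:370,80:230],None,fx=5,fy=5,interpolation=cv2.INTER_CUBIC)
cv2.imwrite("pics/g2.png",a)
E
```

```text
[ 0.47281321 -0.27872285  0.16352584] [6.96922842e-01 7.17145826e-01 3.07440881e-05 6.44871309e-04] [ 0.0681177  -0.02569542 -4.04001582]
top [[478.27215083 244.23878569]
 [466.43201412 245.01957122]]
scene [[132.90658171 256.37842856]
 [143.76848356 287.07213966]]
```

View pics/g2.png

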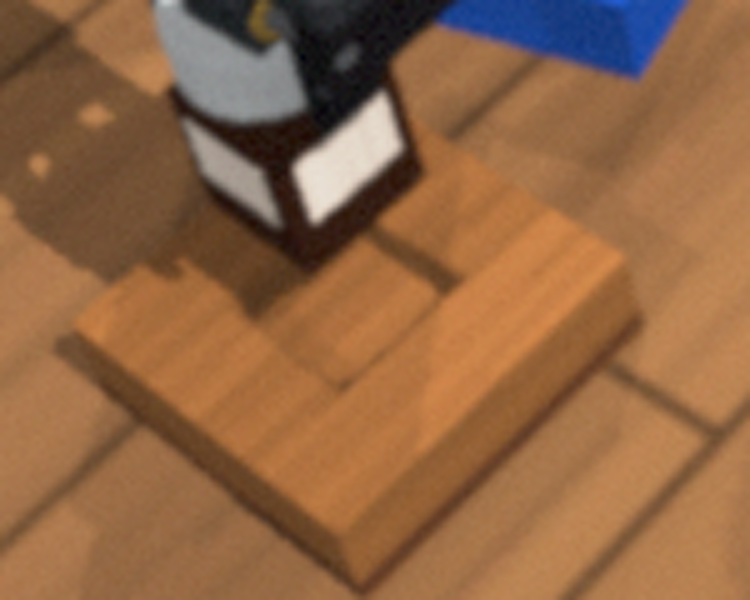

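The scene crop shows the jar above the block. Its lower corners are at crop (205,190), (307,270) and (422,173), and the recess's front corner is at (342,387).

```bash
python3 - <<'E'
from h import *
S=lambda x,y:px(x,y,5,80,250)
a=lambda d:np.degrees(np.arctan2(d[1],d[0])).round(2)
z=.0926
c=[back("scene",S(*q),z) for q in((205,190),(307,270),(422,173))];print("bottom",c,(c[0]+c[2])/2,[(np.linalg.norm(c[i]-c[i-1]).round(4),a(c[i]-c[i-1])) for i in(1,2)])
c=[back("scene",S(*q),z+.055) for q in((172,92),(279,155),(390,72))];print("shoulder",c,(c[0]+c[2])/2,[(np.linalg.norm(c[i]-c[i-1]).round(4),a(c[i]-c[i-1])) for i in(1,2)])
c=[back("scene",S(*q),.04) for q in((78,330),(335,535),(625,258))];print("block",c,(c[0]+c[2])/2,[(np.linalg.norm(c[i]-c[i-1]).round(4),a(c[i]-c[i-1])) for i in(1,2)])
print("recess floor corner",back("scene",S(342,387),.02),back("scene",S(445,290),.02))
im=cv2.imread("pics/f_top.png")
b=cv2.resize(im[190:300,410:530],None,fx=5,fy=5,interpolation=cv2.INTER_CUBIC);cv2.imwrite("pics/g3.png",b)
E
```

```text
bottom [array([ 0.4431, -0.3012,  0.0926]), array([ 0.4931, -0.3036,  0.0926]), array([ 0.4952, -0.256 ,  0.0926])] [ 0.46915 -0.2786   0.0926 ] [(np.float64(0.0501), np.float64(-2.75)), (np.float64(0.0476), np.float64(87.47))]
shoulder [array([ 0.4523, -0.3036,  0.1476]), array([ 0.4974, -0.3011,  0.1476]), array([ 0.5011, -0.2599,  0.1476])] [ 0.4767  -0.28175  0.1476 ] [(np.float64(0.0452), np.float64(3.17)), (np.float64(0.0414), np.float64(84.87))]
block [array([ 0.4086, -0.3456,  0.04  ]), array([ 0.5343, -0.3481,  0.04  ]), array([ 0.5366, -0.2185,  0.04  ])] [ 0.4726  -0.28205  0.04   ] [(np.float64(0.1257), np.float64(-1.14)), (np.float64(0.1296), np.float64(88.98))]
recess floor corner [ 0.4829 -0.3018  0.02  ] [ 0.483  -0.2538  0.02  ]
```

View pics/g3.png

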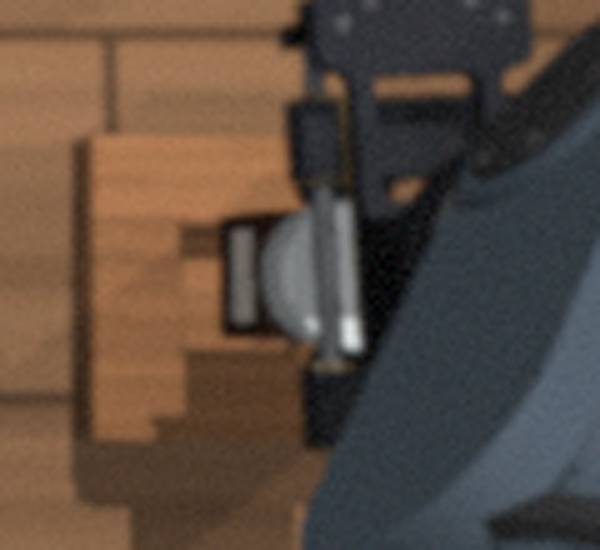

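In the top crop, the lower edge of the jar's +y face runs from (223,222) to (226,333). The block's left corners are at (91,137) and (90,440). I'll compare jar and block in each camera.

```bash
python3 - <<'E'
from h import *
T=lambda x,y:px(x,y,5,410,190)
a=lambda d:np.degrees(np.arctan2(d[1],d[0])).round(2)
z=.0926
c=[back("top",T(*q),z) for q in((223,220),(226,334))];m=(c[0]+c[1])/2;print("jar +y edge",c,np.linalg.norm(c[0]-c[1]),a(c[0]-c[1]),"centre",m+[0,-.025,0])
c=[back("top",T(*q),.04) for q in((91,137),(90,440))];m=(c[0]+c[1])/2;print("block +y edge",c,np.linalg.norm(c[0]-c[1]),a(c[0]-c[1]),"centre",m+[0,-.065,0])
# expected pixels of a model at hypothesised pose for scene+top
def box(x,y,yaw,h,zs):
    r=np.radians(yaw);R=np.array([[np.cos(r),-np.sin(r)],[np.sin(r),np.cos(r)]])
    return [list(np.array([x,y])+R@np.array(s)*h)+[zz] for zz in zs for s in((-1,-1),(1,-1),(1,1),(-1,1))]
C=lambda n,P,k,u,v:((proj(n,P)-[u,v]+.5)*k-.5).round(0).tolist()
for n,u,v in(("scene",80,250),("top",410,190)):
    print(n,"jar",C(n,box(.4728,-.2787,-1.5,.025,(z,z+.055)),5,u,v))
    print(n,"blk",C(n,box(.471,-.279,-1,.065,(0,.04)),5,u,v))
    print(n,"rec",C(n,box(.471,-.279,-1,.0265,(.04,)),5,u,v))
E
```

```text
jar +y edge [array([ 0.4962, -0.2542,  0.0926]), array([ 0.4498, -0.2541,  0.0926])] 0.04640010775849556 -0.12 centre [ 0.473   -0.27915  0.0926 ]
block +y edge [array([ 0.5347, -0.2131,  0.04  ]), array([ 0.4045, -0.2096,  0.04  ])] 0.1302470345151857 -1.54 centre [ 0.4696  -0.27635  0.04   ]
scene jar [[209.0, 200.0], [314.0, 278.0], [433.0, 174.0], [327.0, 102.0], [162.0, 83.0], [270.0, 162.0], [397.0, 57.0], [288.0, -16.0]]
scene blk [[112.0, 389.0], [373.0, 597.0], [650.0, 324.0], [388.0, 150.0], [77.0, 319.0], [343.0, 529.0], [633.0, 252.0], [364.0, 77.0]]
scene rec [[240.0, 300.0], [349.0, 381.0], [467.0, 273.0], [358.0, 198.0]]
top jar [[345.0, 340.0], [344.0, 217.0], [223.0, 215.0], [224.0, 337.0], [394.0, 341.0], [393.0, 211.0], [264.0, 208.0], [265.0, 338.0]]
top blk [[365.0, 433.0], [361.0, 143.0], [75.0, 139.0], [77.0, 429.0], [398.0, 437.0], [392.0, 136.0], [96.0, 132.0], [97.0, 434.0]]
top rec [[308.0, 346.0], [307.0, 223.0], [185.0, 222.0], [186.0, 345.0]]
```

The top view has the jar where the TCP says it is, and the block 2–3 mm to −x of it. The jar's yaw matches the block's to within about 1°. I'll shift x by −2.5 mm, then come down gently.

jog_arm(motion=[-0.01, -0.06, 0.4, 0, 0, 0, 1, 0, 0, 0.5, 0, 0, 0, 1, 0, 0, 0.3, 0, 0, 0, 1, 0, 0, 0, 0, 0, 0, 1, 0, 0, 0, 0, 0, 0, 1, 0, 0, 0, 0, 0, 0, 1])

```text
time: 9.68
position: [0.4704, -0.2797, 0.1155]
tool_rot: [0.697, 0.717, 0.0, 0.001]
ft_force: [0.2, -0.3, -3.3]
grip_width: 0.0546
grip_force: 45.0
```

Underside is at about z = 0.0446. Small steps into the recess from here.

jog_arm(motion=[0, 0, 0.06, 0, 0, 0, 1, 0, 0, 0.06, 0, 0, 0, 1, 0, 0, 0.06, 0, 0, 0, 1, 0, 0, 0.06, 0, 0, 0, 1, 0, 0, 0, 0, 0, 0, 1, 0, 0, 0, 0, 0, 0, 1])

```text
time: 10.42
position: [0.47, -0.2793, 0.1051]
tool_rot: [0.697, 0.717, -0.0, -0.0]
ft_force: [-0.3, 0.2, -3.3]
grip_width: 0.0545
grip_force: 45.0
```

jog_arm(motion=[0, 0, 0.1, 0, 0, 0, 1, 0, 0, 0.1, 0, 0, 0, 1, 0, 0, 0.08, 0, 0, 0, 1, 0, 0, 0, 0, 0, 0, 1, 0, 0, 0, 0, 0, 0, 1])

```text
time: 11.05
position: [0.47, -0.2793, 0.0939]
tool_rot: [0.697, 0.717, 0.0, -0.0]
ft_force: [-0.6, -0.5, -3.5]
grip_width: 0.0547
grip_force: 45.0
```

jog_arm(motion=[0, 0, 0.04, 0, 0, 0, 1, 0, 0, 0.04, 0, 0, 0, 1, 0, 0, 0, 0, 0, 0, 1, 0, 0, 0, 0, 0, 0, 1])

```text
time: 11.55
position: [0.4701, -0.2794, 0.0908]
tool_rot: [0.697, 0.717, 0.0, 0.0]
ft_force: [0.4, 0.4, -3.0]
grip_width: 0.0542
grip_force: 45.0
```

jog_arm(motion=[0, 0, 0.04, 0, 0, 0, 1, 0, 0, 0, 0, 0, 0, 1, 0, 0, 0, 0, 0, 0, 1])

```text
time: 11.92
position: [0.4704, -0.2794, 0.0905]
tool_rot: [0.697, 0.717, 0.0, 0.001]
ft_force: [-0.4, 1.4, 7.0]
grip_width: 0.0542
grip_force: 45.0
```

The wrist force has gone from −3 to +7 N at TCP z = 0.0905, so the jar is seated. I'll raise the grip to 60 N and unscrew anticlockwise, which is −rz.

jog_arm(motion=[0, 0, 0, 0, 0, 0, 1, 0, 0, 0, 0, 0, 0, 1, 0, 0, 0, 0, 0, -1, 1, 0, 0, 0, 0, 0, -1, 1, 0, 0, 0, 0, 0, -1, 1, 0, 0, 0, 0, 0, -1, 1, 0, 0, 0, 0, 0, -1, 1, 0, 0, 0, 0, 0, -1, 1, 0, 0, 0, 0, 0, -1, 1, 0, 0, 0, 0, 0, 0, 1], grip_force=60)

```text
time: 13.18
position: [0.4715, -0.2804, 0.0913]
tool_rot: [0.503, 0.864, -0.0, 0.002]
ft_force: [-0.7, 1.3, 10.0]
grip_width: 0.0541
grip_force: 60.0
```

```bash
python3 - <<'E'
from h import *
o=robot.get_obs();print(o['position'],o['tool_rot'],o['ft_force'],o['moment'],o['q'][5],2*np.degrees(np.arctan2(o['tool_rot'][1],o['tool_rot'][0])))
im=robot.camera("scene")
cv2.imwrite("pics/u1.png",cv2.resize(im[230:370,80:230],None,fx=4,fy=4,interpolation=cv2.INTER_CUBIC))
E
```

```text
[ 0.47150151 -0.28043234  0.09130423] [ 5.02852567e-01  8.64368725e-01 -3.96896845e-04  2.41757080e-03] [-0.74080446  1.29254124 10.04967168] [0.18964885 0.12762656 0.02950943] -1.25770367705612 119.62199100025676
```

View pics/u1.png

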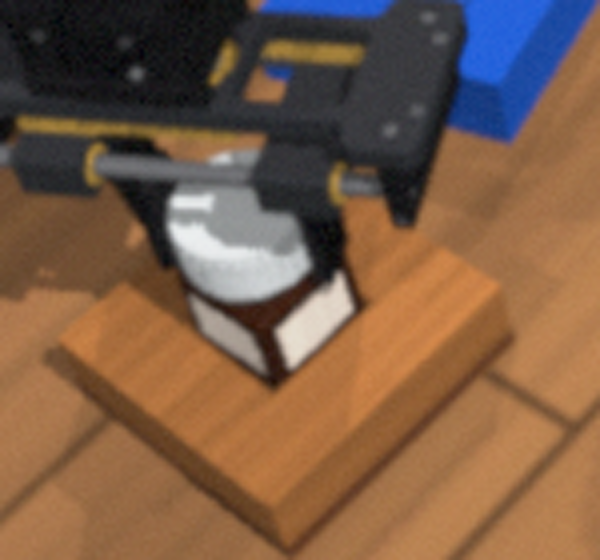

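The jar is still seated square in the recess, with its front corner at crop (275,383), and the cap is held after 28°. I'll turn on to about 74° in all.

jog_arm(motion=[0, 0, 0, 0, 0, -1, 1, 0, 0, 0, 0, 0, -1, 1, 0, 0, 0, 0, 0, -1, 1, 0, 0, 0, 0, 0, -1, 1, 0, 0, 0, 0, 0, -1, 1, 0, 0, 0, 0, 0, -1, 1, 0, 0, 0, 0, 0, -1, 1, 0, 0, 0, 0, 0, -1, 1, 0, 0, 0, 0, 0, -1, 1, 0, 0, 0, 0, 0, -1, 1, 0, 0, 0, 0, 0, -1, 1, 0, 0, 0, 0, 0, -0.5, 1])

```text
time: 14.72
position: [0.4717, -0.2803, 0.0915]
tool_rot: [0.125, 0.992, -0.001, 0.002]
ft_force: [-0.2, 1.7, 11.1]
grip_width: 0.0541
grip_force: 60.0
```

jog_arm(motion=[0, 0, -0.03, 0, 0, 0, 1, 0, 0, 0, 0, 0, 0, 1])

```text
time: 14.98
position: [0.4709, -0.2801, 0.0915]
tool_rot: [0.125, 0.992, -0.001, 0.001]
ft_force: [0.5, 0.9, 8.3]
grip_width: 0.0537
grip_force: 60.0
```

```bash
python3 - <<'E'
from h import *
o=robot.get_obs();print(o['position'],o['ft_force'],o['moment'],o['q'][5],2*np.degrees(np.arctan2(o['tool_rot'][1],o['tool_rot'][0])))
E
```

```text
[ 0.47094695 -0.28008518  0.09149854] [0.53814639 0.86257595 8.33285337] [ 0.10113111 -0.03439382  0.03569891] -2.0600241080596864 165.5960654643353
```

Turned 74° in all. Lifting gently and watching the force.

jog_arm(motion=[0, 0, -0.06, 0, 0, 0, 1, 0, 0, -0.06, 0, 0, 0, 1, 0, 0, 0, 0, 0, 0, 1, 0, 0, 0, 0, 0, 0, 1])

```text
time: 15.48
position: [0.4698, -0.2792, 0.0949]
tool_rot: [0.125, 0.992, 0.0, -0.0]
ft_force: [-1.1, -0.5, -0.1]
grip_width: 0.0542
grip_force: 60.0
```

The force is near zero, so the cap is free and the jar has stayed down. Raising to about 2 cm above the mouth.

jog_arm(motion=[0, 0, -0.15, 0, 0, 0, 1, 0, 0, -0.15, 0, 0, 0, 1, 0, 0, -0.2, 0, 0, 0, 1, 0, 0, -0.2, 0, 0, 0, 1, 0, 0, -0.2, 0, 0, 0, 1, 0, 0, 0, 0, 0, 0, 1, 0, 0, 0, 0, 0, 0, 1, 0, 0, 0, 0, 0, 0, 1, 0, 0, 0, 0, 0, 0, 1])

```text
time: 16.6
position: [0.4698, -0.2792, 0.1309]
tool_rot: [0.125, 0.992, 0.0, -0.0]
ft_force: [0.4, -0.7, 0.1]
grip_width: 0.0541
grip_force: 60.0
```

```bash
python3 - <<'E'
from h import *
o=robot.get_obs();print(o['position'],o['ft_force'],o['grip_width'])
im=robot.camera("scene")
cv2.imwrite("pics/u2.png",cv2.resize(im[210:370,80:230],None,fx=3.7,fy=3.7,interpolation=cv2.INTER_CUBIC))
E
```

```text
[ 0.4698129  -0.27920421  0.13085112] [ 0.39101155 -0.66470181  0.09709326] 0.05412569675579631
```

View pics/u2.png

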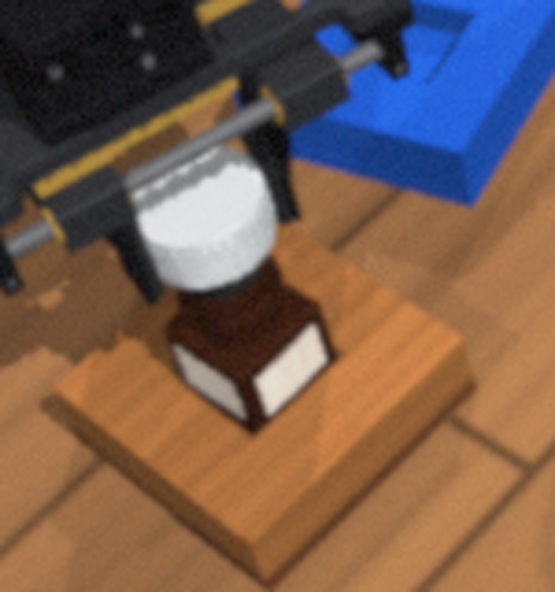

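The cap is held level above the jar, around crop (207,225). The neck is open beneath it, and the jar is still seated square in the recess with its front corner at (258,430). Handing in.

```bash
python3 -c "
from rig import robot
print(robot.hand_in())"
```

```text
the job is handed in; nothing more can be done
None
```

I handed the job in at about 16.6 s: the jar is seated in the wooden block, and the unscrewed cap is held level about 2 cm above its mouth; the brush, tin and bottle were not touched, and no verdict was shown.

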